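# Dress a thread stand: load a cone, raise the mast and hold it for clamping

### The job

Get the two-cone thread stand ready: put the spare cone of thread from the table upright and fully down on the stand's empty spool pin and let it go. Then take the mast by the hub of its guide arm, draw it straight up out of its tube, without forcing it sideways and without pulling it out, until the black ring on its rod stands just clear of the collar, and swing the arm round so that its two eyes are over the two cones. Finish while still holding the mast there, steady, so that I can tighten the thumbscrew; leave the loaded cone and the other things on the table where they are.

Things in the scene. Friction and masses are not known exactly. Their poses are not given: they have to be found in the camera images.
- stand: thread stand bolted to the table: grey base plate 80 x 270 x 10 mm (its x, y, z), an upright tube 19 mm across in the middle with a black collar 29 mm across at its top, a spool pin on the plate 95 mm from the tube towards each end (y). Origin: underside of the plate, on the tube's axis; z up, y along the line of the pins
- collar_top (a point): centre of the collar's top face, 115 mm above the table: the mouth of the tube's upright bore, 13.6 mm across, 105 mm deep, closed below by the plate. The collar is 18 mm tall; its thumbscrew, slack, needs no turning: it sticks out to 33 mm from the axis on the stand's -x side, 106 mm above the table
- free_pin: the empty spool pin: grey foot disc 56 mm across and 4 mm thick on the plate, upright steel pin 7 mm thick whose tip is 74 mm above the disc's underside. Origin: underside of the disc (10 mm above the table), on the pin's axis; a cone that is fully down stands on the disc, 4 mm above this origin
- used_pin: the other spool pin, the same, with the loaded cone on it
- mast: the mast, loose in the tube, 200 g: steel rod 12 mm thick, 125 mm long, with a black hub on top and a guide arm (6 mm wire) out of the hub's two ends along its y to an eye 24 mm across on either side, eye centres 95 mm from the axis; the same either way round. Origin: foot of the rod; z up the rod. It starts with the foot on the plate, the arm 1.1 to 1.4 rad out of the line of the pins
- hub (a point): centre of the hub block, 22 x 32 x 24 mm (the mast's x, y, z), 137 mm above the rod's foot; at the start 147 mm above the table, its underside 20 mm above the collar. Best gripped across its 22 mm. Kept upright, the mast slides and turns freely in the bore; pushed sideways it binds; let go, it drops back
- rod_ring (a point): middle of the black ring round the rod, 8 mm tall, 43 mm above the rod's foot; hidden in the bore at the start
- cone: the spare cone of undyed thread standing on the table, 95 mm tall, 58 mm across at the foot, 42 mm across at the top, 130 g, with a hole right through, 20 mm across at the top and 36 mm at the foot. Origin: centre of its foot; z up. About 45 mm thick 75 mm above its foot
- seated_cone: a like cone already standing on the used pin. Origin: centre of its foot
- shears: bystander, leave alone: tailor's shears lying flat, about 225 mm long and 100 mm wide. Origin: underside
- pin_dish: bystander, leave alone: low steel pin dish, 82 mm across, 24 mm high. Origin: underside
- reel: bystander, leave alone: small white sewing reel standing on end, 28 mm across, 42 mm high. Origin: underside
- tape_case: bystander, leave alone: round white tape-measure case, 54 mm across, 17 mm high. Origin: underside
- chalk_box: bystander, leave alone: small flat carton of tailor's chalk, 77 x 52 x 24 mm. Origin: underside
- glue: bystander, leave alone: white glue bottle standing, 48 mm across, 125 mm high. Origin: underside
- screwdriver: bystander, leave alone: machine screwdriver lying, 150 mm long. Origin: underside

How it is judged:
By the outcome, as a careful person would: the job done as asked, in the order asked, and still so for the second after the job is handed in, while the arm keeps its last pose, push and grip.
It also fails if it takes over 59 s, if anything falls off the work surface, if the arm or the gripper's body presses on something with over 40 N, if the wrist force passes 120 N, or if a joint passes its speed limit or range.

### The arm

A 6-joint arm with a two-finger parallel gripper is mounted at the origin on the work surface. World frame = base frame: x ahead of the robot, y to its left, z up, the work surface at z = 0. Lengths are in m, angles in degrees, forces in N, time in s.
With the tool pointing down it reaches from about 0.3 to 0.825 m from the base axis. Payload 5.4 kg.
Tool frame: the origin (TCP) lies at the very end of the fingers, on their centre line; the grasp point (between the pads) lies 19 mm behind it; z points along the fingers, y is the direction in which the jaws open and shut (so a half turn about z gives the same grasp; the last joint's range is limited). The gripper opens to 92 mm and grips with 3 to 60 N. Pads are 20 mm wide; open, the fingers measure 128 mm over their backs; the gripper's body (75 mm by 189 mm) begins 69 mm behind the grasp point.
Start: joints at [63.535, 9.076, 91.501, -0, 79.423, -12.038], TCP at [0.143, 0.557, 0.215] pointing down, gripper open.
Joint ranges: [-166.64, 166.64], [-54.1, 131.32], [10.49, 154.53], [-73.88, 253.88], [9.74, 151.15], [-171.62, 171.62]. Speed limits (degrees/s): [147.25, 147.25, 180, 180, 180, 180].

### API

Orientations are given as a 3x3 rotation matrix whose columns are the frame's x, y, z axes.
In Python, from station import robot, grab_frame, camera_model gives the robot as it stands.
- The arm moves only by the tool move_arm, never from a script. Its argument "rows" is a list that holds one entry, the list of rows, each a list of 7 numbers: the shift along the tool's x, y, z scaled (see below), then the turn, a rotation vector about the tool's x, y, z scaled (see below), then the opening, from -1 (shut) to 1 (fully open), so that 0 is half open. A call has 1 to 5 rows; each row is the pose to reach, as a shift and turn from the pose commanded when the call began, along the tool's axes at that moment, turning the shorter way round; what a row does not reach only later rows make up. The controller multiplies each number of a shift by 400 mm and each number of a turn by 180 degrees. A row lasts 1/8 s, in which the tool goes at most 62.5 mm and 10.7 degrees, less where a joint would pass 70% of its speed; a pose out of reach is approached as far as the arm can. A call with a number of a shift or a turn outside -1 to 1 is refused whole. A call with a gripper value outside its range is refused whole. The fingers move at their own pace and stop on an object; "newtons" is the grip in N (left out, the last holds). Time passes only in rows, so rows that repeat a pose let the fingers close. It gives the time, the measured TCP pose, the force and the opening at its end, in the units of the state.
- robot.sense(): the state, without advancing time (a new reading comes with each control period).
- grab_frame(name): name is "side" or "top"; returns (picture, depth): 384x512x3 uint8, red, green, blue; 384x512 float32, m along the optical axis (not along the pixel's ray), 0 where there is no reading.
- camera_model(name): a dict with "camera_matrix" (3x3 intrinsics, pixels), "distortion" ([k1, k2, p1, p2, k3] as OpenCV has them; the pictures are not rectified), "rvec" (rotation vector, rad) and "tvec" (3), from world to camera coordinates, as OpenCV has them. Camera axes: x right, y down, z forward; pixel columns grow to the right and rows downward; lengths in m; the calibration is good to about 2 mm. A picture is of the moment at which its call begins. camera_model takes no time and is no camera call.
- robot.sign_off(): hands the job in, once; it reports no verdict.
The state is a dict: "clock": time; "joint_positions": joint angles; "qd": joint speeds; "joint_efforts": joint torques, N m; "tool_pos": TCP position; "orientation": TCP orientation; "force": force on the tool from outside, world axes, zero at the start; "ft_torque": the same for the moment, N m; "finger_gap": finger opening in m.
Only numpy, scipy, OpenCV 4.12 (cv2) and the standard library are available. Lean on these libraries where they do the work, as an engineer would, in place of code of your own. Each camera call takes 0.05 s, during which the arm holds its last target.

## Working session

There is one attempt and no reset: what is moved stays moved. The work goes in short steps, Python scripts to look and compute and a tool call to move; the robot and the scene stay as the last step left them, time stands still between calls to the robot, and variables do not carry over. Pictures are saved under pics/ and viewed, and the job is handed in when it is done.

Besides the shell and the picture viewer there is one more tool, called after "Emit:" by a JSON object that holds its "method" and its "body", one argument or row to a line. move_arm: Moves the arm, as the interface text tells. Shifts and turns lie within -1 to 1; 1 stands for 400 mm of shift or 180 degrees of turn. Its arguments: {"type":"object","properties":{"rows":{"type":"array","items":{"type":"array","items":{"type":"array","items":{"type":"number","minimum":-1,"maximum":1}}}},"newtons":{"type":"number"}},"required":["rows"]}

```bash
mkdir -p pics; ls
python3 - <<'E'
from station import robot, grab_frame, camera_model
import cv2, numpy as np
s=robot.sense();print(s)
for n in("side","top"):
    p,d=grab_frame(n);np.savez(f"{n}0.npz",p=p,d=d);cv2.imwrite(f"pics/{n}0.png",cv2.resize(p[:,:,::-1],(800,600),interpolation=cv2.INTER_CUBIC))
    print(camera_model(n))
E
```

```text
pics
{'clock': 0.0, 'joint_positions': array([ 6.35351187e+01,  9.11197760e+00,  9.15727407e+01, -7.26885495e-04,
        7.94250676e+01, -1.20374260e+01]), 'qd': array([ 0.02820833, -0.01034373, -0.03440198,  0.06317875, -0.08168824,
       -0.08231735]), 'joint_efforts': array([ 9.01390085e-04, -3.85564971e+01, -3.22110486e+01,  7.03233154e-02,
        3.74868640e-02, -1.31885045e-04]), 'tool_pos': array([0.14299008, 0.55627119, 0.21362059]), 'orientation': array([[-9.68464301e-01,  2.49150932e-01, -8.42754736e-04],
       [ 2.49152057e-01,  9.68462850e-01, -1.72088631e-03],
       [ 3.87416225e-04, -1.87659103e-03, -9.99998164e-01]]), 'force': array([ 1.14271427,  0.17500783, -0.05831718]), 'ft_torque': array([ 0.01086586,  0.04928392, -0.05287664]), 'finger_gap': 0.0917543672134492}
{'camera_matrix': array([[428.98933739,   0.        , 254.13498507],
       [  0.        , 428.98933739, 199.38486111],
       [  0.        ,   0.        ,   1.        ]]), 'distortion': array([-0.08878484,  0.        ,  0.        ,  0.        ,  0.        ]), 'rvec': array([ 2.11445478, -0.73518229,  0.38568233]), 'tvec': array([-0.45795142,  0.31216531,  0.80401901])}
{'camera_matrix': array([[443.14188692,   0.        , 248.84823595],
       [  0.        , 443.14188692, 185.68391322],
       [  0.        ,   0.        ,   1.        ]]), 'distortion': array([-0.07842613,  0.        ,  0.        ,  0.        ,  0.        ]), 'rvec': array([ 2.11053445, -2.16776437,  0.16727843]), 'tvec': array([-0.00460341,  0.5822814 ,  1.30872873])}
```

View pics/side0.png

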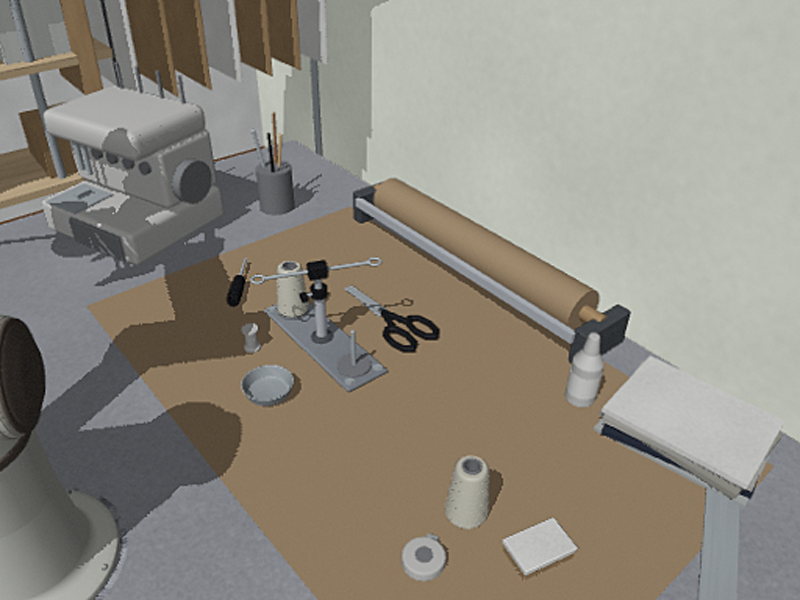

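View pics/top0.png

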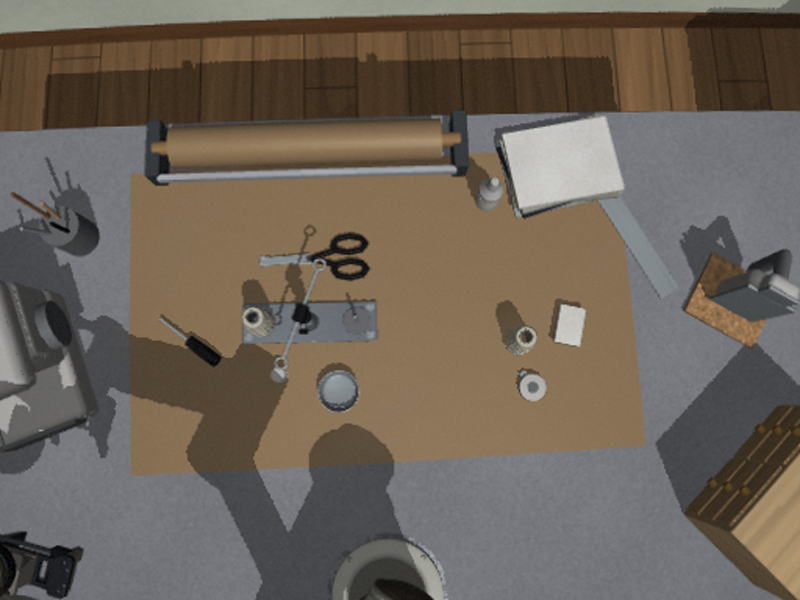

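Side and top views: the spare cone stands at about (467,490) in the side view and (519,340) in the top view. The stand is at (310,322) in the top view, with its free pin at about (352,318). Next I'll enlarge these areas.

```bash
cat > h.py <<'E'
from station import robot, grab_frame, camera_model
import cv2, numpy as np
from scipy.spatial.transform import Rotation as R
def cam(n):
    c=camera_model(n);return c["camera_matrix"],c["distortion"],cv2.Rodrigues(c["rvec"])[0],c["tvec"]
def ray(n,u,v):
    K,D,Rm,t=cam(n);x,y=cv2.undistortPoints(np.array([[[u,v]]],float),K,D)[0,0]
    return -Rm.T@t, Rm.T@np.array([x,y,1])
def onz(n,u,v,z):
    o,d=ray(n,u,v);return o+d*(z-o[2])/d[2]
def proj(n,P):
    K,D,Rm,t=cam(n);return cv2.projectPoints(np.atleast_2d(P).astype(float),cv2.Rodrigues(Rm)[0],t,K,D)[0][:,0]
def crop(p,u0,v0,u1,v1,name,pts=()):
    s=min(800/(u1-u0),600/(v1-v0))
    im=cv2.resize(p[v0:v1,u0:u1,::-1],None,fx=s,fy=s,interpolation=cv2.INTER_CUBIC)
    for (u,v) in pts: cv2.circle(im,(int((u+.5-u0)*s),int((v+.5-v0)*s)),3,(0,0,255),-1)
    cv2.imwrite(f"pics/{name}.png",im);return s
def cloud(n,d):
    K,D,Rm,t=cam(n);vv,uu=np.mgrid[:384,:512]
    q=cv2.undistortPoints(np.stack([uu,vv],-1).reshape(-1,1,2).astype(float),K,D)[:,0]
    P=np.c_[q,np.ones(len(q))]*d.reshape(-1,1)
    return ((P-t)@Rm).reshape(384,512,3)
E
python3 - <<'E'
from h import *
for n,bs in(("top",[(140,140,250,250),(310,185,390,265)]),("side",[(145,145,285,255),(250,275,380,375)])):
    p=np.load(n+"0.npz")["p"]
    for i,b in enumerate(bs): print(n,i,b,crop(p,*b,f"{n}c{i}"))
E
```

```text
top 0 (140, 140, 250, 250) 5.454545454545454
top 1 (310, 185, 390, 265) 7.5
side 0 (145, 145, 285, 255) 5.454545454545454
side 1 (250, 275, 380, 375) 6.0
```

View pics/topc0.png

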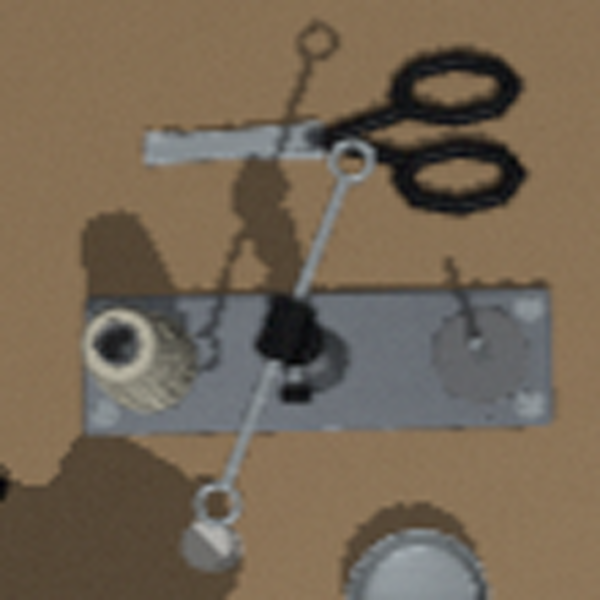

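View pics/topc1.png

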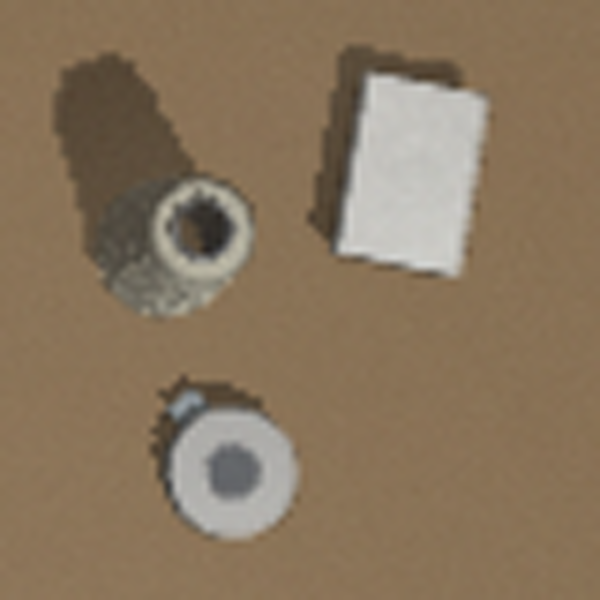

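View pics/sidec0.png

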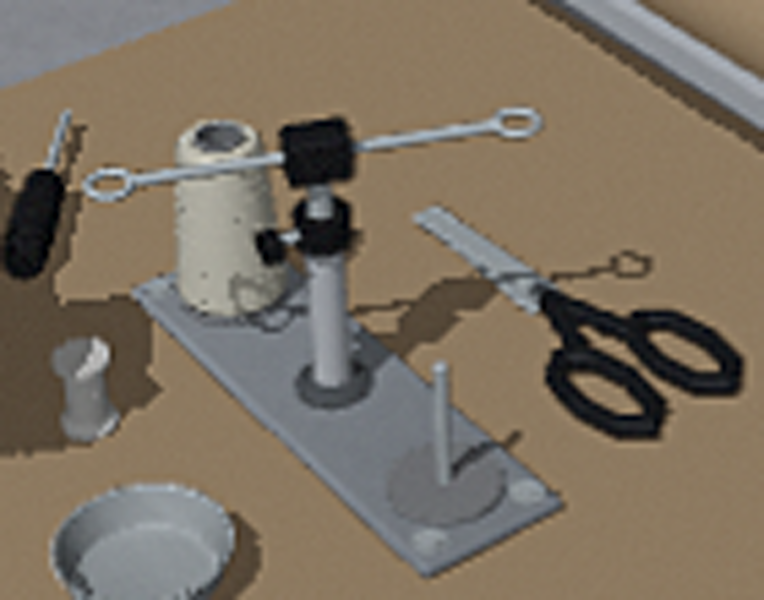

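View pics/sidec1.png

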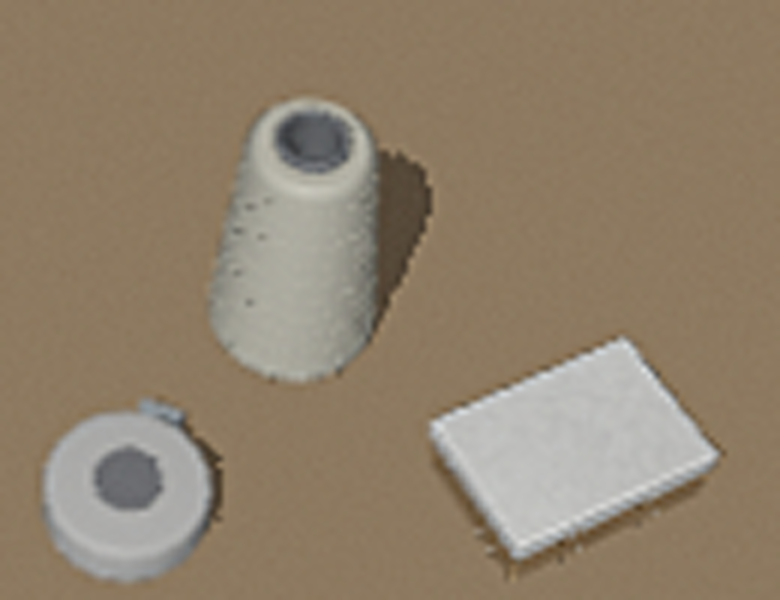

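The crops show these points (crop pixels):
- Cone top hole: (204,230) in the top view, (314,138) in the side view.
- Pin tip: (475,344) in the top view, (441,367) in the side view.
- Eyes: (352,160) and (218,503) in the top view, (518,123) and (109,184) in the side view.
- Plate corners: (84,297), (549,288), (552,427) and (86,435) in the top view.

Run:
```python
from h import *
B={"t0":("top",140,140,5.4545),"t1":("top",310,185,7.5),"s0":("side",145,145,5.4545),"s1":("side",250,275,6.)}
def q(b,x,y,z):
    n,u0,v0,s=B[b];return onz(n,(x+.5)/s-.5+u0,(y+.5)/s-.5+v0,z)
r=lambda a:np.round(a*1000,1)
print("cone",r(q("t1",204,230,.095)),r(q("s1",314,138,.095)))
print("pin",r(q("t0",475,344,.084)),r(q("s0",441,367,.084)))
for a in((352,160),(218,503)):print("eye t",r(q("t0",*a,.147)))
for a in((518,123),(109,184)):print("eye s",r(q("s0",*a,.147)))
c=[q("t0",*a,.010) for a in((84,297),(549,288),(552,427),(86,435))]
for a in c:print("corner t",r(a))
print(r(np.mean(c,0)))
c=[q("s0",*a,.010) for a in((565,503),(425,573))]
for a in c:print("corner s",r(a))
print("disc",r(q("t0",482,352,.014)),r(q("s0",447,482,.014)))
# clouds
for n in("top","side"):
    z=np.load(n+"0.npz");P=cloud(n,z["d"])
    for nm,c0 in(("cone",(.413,-.31)),("hub",(0.45,.11))):
        m=(np.hypot(P[...,0]-c0[0],P[...,1]-c0[1])<.06)&(P[...,2]>.085)
        Q=P[m];print(n,nm,len(Q),r(Q.min(0)) if len(Q) else"",r(Q.max(0))if len(Q) else"")
```

```text
cone [ 479.9 -274.6   95. ] [ 483.1 -274.8   95. ]
pin [526.9  46.7  84. ] [530.1  43.1  84. ]
eye t [617.6 105.9 147. ]
eye t [441.  176.5 147. ]
eye s [620.9 105.1 147. ]
eye s [444.  177.2 147. ]
corner t [569.  275.3  10. ]
corner t [567.1   7.3  10. ]
corner t [487.1   7.5  10. ]
corner t [489.3 273.7  10. ]
[528.1 140.9  10. ]
corner s [569.1   2.2  10. ]
corner s [490.3   3.6  10. ]
disc [530.7  46.3  14. ] [531.8  44.1  14. ]
top cone 10 [ 460.1 -290.1   86.3] [ 468.7 -274.3   97.6]
top hub 41 [431.9 134.2 107.9] [501.7 169.7 155.3]
side cone 37 [ 459.5 -292.8   85. ] [ 469.6 -274.    95.5]
side hub 64 [436.2 129.6 100.3] [504.7 168.8 153. ]
```

```bash
cat >> h.py <<'E'
def plan(x,y,z,jaw,cmd=None):
    """scaled shift/turn from current pose to world target mm, jaw deg (tool down)"""
    s=robot.sense();Rm=s["orientation"];p=s["tool_pos"]*1000
    if cmd is not None:p=np.array(cmd,float)
    a=np.radians(jaw);T=np.array([[-np.sin(a)*-1,np.cos(a),0],[-np.cos(a),np.sin(a),0],[0,0,-1]]).astype(float)
    T=np.c_[np.cross([np.cos(a),np.sin(a),0],[0,0,-1]),[np.cos(a),np.sin(a),0],[0,0,-1]]
    d=Rm.T@(np.array([x,y,z])-p);w=R.from_matrix(Rm.T@T).as_rotvec(degrees=True)
    print("t",s["clock"],"pos",p.round(1),"shift mm",d.round(1),"turn",w.round(2),"scaled",(d/400).round(4),(w/180).round(4),"rows",np.linalg.norm(d)/62.5,np.linalg.norm(w)/10.7,"gap",round(s["finger_gap"]*1000,1),"F",s["force"].round(1))
E
python3 -c "
from h import *
plan(255,280,215,20);plan(481.5,-274.7,200,0)"
```

```text
t 0.1 pos [143.  556.3 213.7] shift mm [-177.3 -239.7   -0.9] turn [-1.000e-01  3.000e-02  5.557e+01] scaled [-0.4433 -0.5993 -0.0023] [-5.000e-04  2.000e-04  3.087e-01] rows 4.7708139973119925 5.193922847580371 gap 91.9 F [ 0.7 -0.3 -0.6]
t 0.1 pos [143.  556.3 213.7] shift mm [-534.9 -720.5   14.7] turn [-9.000e-02  5.000e-02  7.557e+01] scaled [-1.3371 -1.8012  0.0368] [-5.000e-04  3.000e-04  4.199e-01] rows 14.359021706225718 7.0630793883078935 gap 91.9 F [ 0.7 -0.3 -0.6]
```

Emit:
{"method": "move_arm", "body": {
  "rows": [
    [[-0.44,-0.6,0,0,0,0.29,1],[-0.44,-0.6,0,0,0,0.29,1],[-0.44,-0.6,0,0,0,0.29,1],[-0.44,-0.6,0,0,0,0.29,1],[-0.44,-0.6,0,0,0,0.29,1]]
  ]
}}

```text
clock: 0.72
tool_pos: [0.2541, 0.2786, 0.2142]
orientation: [[-0.391, 0.92, 0.0], [0.92, 0.391, -0.0], [-0.0, -0.0, -1.0]]
force: [0.1, -0.4, 0.1]
finger_gap: 0.0918
```

```bash
python3 -c "
from h import *
plan(370,5,215,0);plan(481.5,-274.7,200,0)"
```

```text
t 0.725 pos [254.1 278.6 214.2] shift mm [-297.1   -0.4   -0.7] turn [0.000e+00 2.000e-02 2.303e+01] scaled [-0.7428 -0.0009 -0.0017] [0.000e+00 1.000e-04 1.279e-01] rows 4.753633703158875 2.152388363771131 gap 91.8 F [ 0.1 -0.4  0.1]
t 0.725 pos [254.1 278.6 214.2] shift mm [-598.1   -7.2   14.4] turn [0.000e+00 2.000e-02 2.303e+01] scaled [-1.4953 -0.0179  0.0361] [0.000e+00 1.000e-04 1.279e-01] rows 9.5734586272361 2.152388363771131 gap 91.8 F [ 0.1 -0.4  0.1]
```

Emit:
{"method": "move_arm", "body": {
  "rows": [
    [[-0.74,0,0,0,0,0.128,1],[-0.74,0,0,0,0,0.128,1],[-0.74,0,0,0,0,0.128,1],[-0.74,0,0,0,0,0.128,1],[-0.74,0,0,0,0,0.128,1]]
  ]
}}

```text
clock: 1.35
tool_pos: [0.3717, 0.0065, 0.2145]
orientation: [[-0.004, 1.0, 0.0], [1.0, 0.004, -0.0], [-0.0, 0.0, -1.0]]
force: [0.2, -0.4, -0.4]
finger_gap: 0.0924
```

```bash
python3 -c "
from h import *
plan(481.5,-274.7,170,0)"
```

```text
t 1.35 pos [371.7   6.5 214.5] shift mm [-281.5  108.8   44.5] turn [0.02 0.01 0.2 ] scaled [-0.7038  0.272   0.1114] [0.0001 0.     0.0011] rows 4.8816199290654385 0.019003768933030084 gap 92.4 F [ 0.2 -0.4 -0.4]
```

Emit:
{"method": "move_arm", "body": {
  "rows": [
    [[-0.703,0.272,0.1,0,0,0.001,1],[-0.703,0.272,0.1,0,0,0.001,1],[-0.703,0.272,0.1,0,0,0.001,1],[-0.703,0.272,0.1,0,0,0.001,1],[-0.703,0.272,0.1,0,0,0.001,1]]
  ]
}}

```text
clock: 1.98
tool_pos: [0.4819, -0.2738, 0.1736]
orientation: [[-0.002, 1.0, -0.001], [1.0, 0.002, 0.001], [0.001, -0.001, -1.0]]
force: [1.1, 0.8, 0.3]
finger_gap: 0.0918
```

Emit:
{"method": "move_arm", "body": {
  "rows": [
    [[0,0,0,0,0,0,1],[0,0,0,0,0,0,1]]
  ]
}}

```text
clock: 2.22
tool_pos: [0.4814, -0.2709, 0.1742]
orientation: [[-0.003, 1.0, -0.001], [1.0, 0.003, 0.001], [0.001, -0.001, -1.0]]
force: [-0.5, -0.6, -0.0]
finger_gap: 0.0919
```

```bash
python3 -c "
from h import *
plan(481.5,-274.7,57,0)
for n in('top','side'):
  p,d=grab_frame(n);crop(p,*((290,165,410,265) if n=='top' else (230,230,390,350)),n+'1')"
```

```text
t 2.225 pos [ 481.4 -270.9  174.2] shift mm [ -3.9   0.2 117.1] turn [-0.05 -0.07  0.15] scaled [-0.0098  0.0006  0.2929] [-0.0003 -0.0004  0.0008] rows 1.8753907066185818 0.016371396691490528 gap 91.9 F [-0.5 -0.6 -0. ]
```

View pics/side1.png

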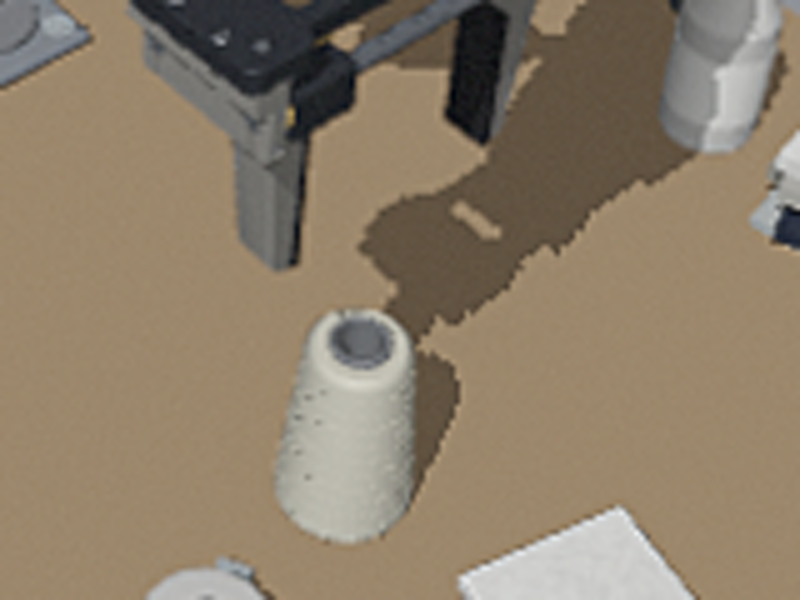

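The side view shows the open fingers straddling the line above the cone, with tips at about (270,265) and (470,130) in the crop. I'll descend now.

Emit:
{"method": "move_arm", "body": {
  "rows": [
    [[-0.01,0,0.12,0,0,0,1],[-0.01,0,0.22,0,0,0,1],[-0.01,0,0.293,0,0,0,1],[-0.01,0,0.293,0,0,0,1],[-0.01,0,0.293,0,0,0,1]]
  ]
}}

```text
clock: 2.95
tool_pos: [0.4827, -0.2759, 0.0593]
orientation: [[-0.003, 1.0, 0.002], [1.0, 0.003, -0.002], [-0.002, 0.002, -1.0]]
force: [0.3, -0.7, -0.1]
finger_gap: 0.0919
```

Emit:
{"method": "move_arm", "body": {
  "rows": [
    [[0,0,0,0,0,0,-0.1],[0,0,0,0,0,0,-0.1],[0,0,0,0,0,0,-0.3],[0,0,0,0,0,0,-0.3],[0,0,0,0,0,0,-0.3]]
  ],
  "newtons": 15
}}

```text
clock: 3.58
tool_pos: [0.4816, -0.2757, 0.0574]
orientation: [[-0.003, 1.0, -0.001], [1.0, 0.003, 0.0], [0.0, -0.001, -1.0]]
force: [0.4, -0.8, 1.2]
finger_gap: 0.0496
```

```bash
python3 -c "
from h import *
plan(481.5,-274.7,170,0)
for n in('top','side'):
  p,d=grab_frame(n);crop(p,*((290,165,410,265) if n=='top' else (230,230,390,350)),n+'2')"
```

```text
t 3.575 pos [ 481.6 -275.7   57.4] shift mm [   1.1   -0.2 -112.6] turn [-0.03 -0.    0.16] scaled [ 0.0026 -0.0004 -0.2814] [-0.0002 -0.      0.0009] rows 1.8010015085873152 0.014810204067423723 gap 49.6 F [ 0.4 -0.8  1.2]
```

View pics/side2.png

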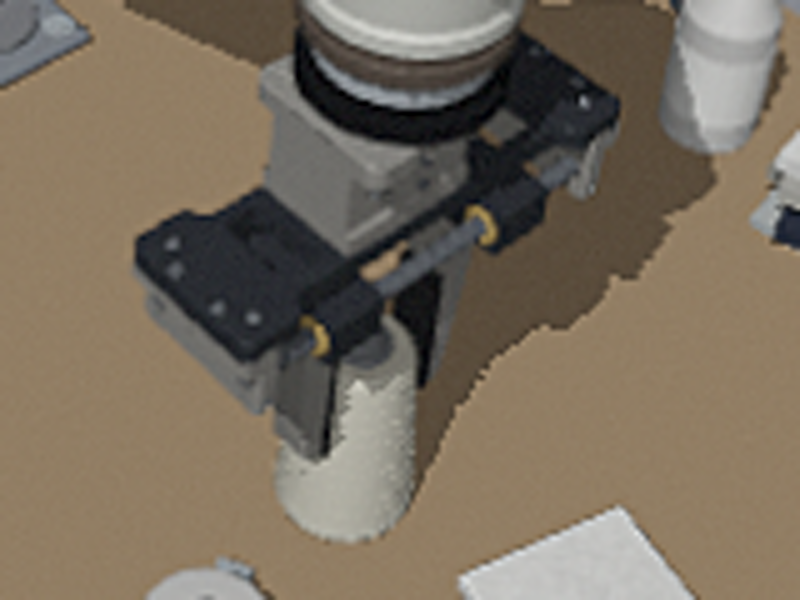

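The fingers are on either side of the cone with 49.6 mm between them. I'll close the rest of the way and lift a little.

Emit:
{"method": "move_arm", "body": {
  "rows": [
    [[0,0,0,0,0,0,-0.3],[0,0,0,0,0,0,-0.3],[0,0,-0.05,0,0,0,-0.3],[0,0,-0.1,0,0,0,-0.3],[0,0,-0.1,0,0,0,-0.3]]
  ],
  "newtons": 20
}}

```text
clock: 4.3
tool_pos: [0.4829, -0.2764, 0.0986]
orientation: [[-0.003, 1.0, 0.003], [1.0, 0.003, -0.002], [-0.002, 0.003, -1.0]]
force: [-1.1, -0.4, -1.4]
finger_gap: 0.0492
```

```bash
python3 -c "
from h import *
plan(481.5,-274.7,170,0)
for n in('top','side'):
  p,d=grab_frame(n);crop(p,*((290,165,410,265) if n=='top' else (230,230,390,350)),n+'3')"
```

```text
t 4.3 pos [ 482.9 -276.4   98.6] shift mm [  1.6  -1.2 -71.4] turn [0.16 0.12 0.16] scaled [ 0.0039 -0.0029 -0.1785] [0.0009 0.0007 0.0009] rows 1.1429592339068473 0.023431920696384938 gap 49.2 F [-1.1 -0.4 -1.4]
```

View pics/side3.png

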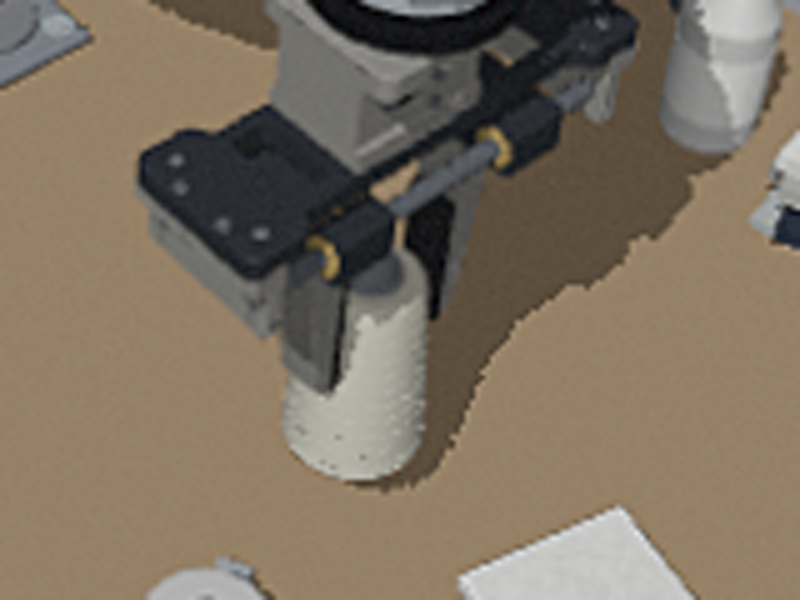

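The cone is lifted upright, with its foot at about (355,460) in the crop and clear of its shadow. I'll carry it to the pin.

Emit:
{"method": "move_arm", "body": {
  "rows": [
    [[0,0,-0.155,0,0,0,-0.3],[0.2,0.03,-0.17,0,0,0,-0.3],[0.34,0.05,-0.17,0,0,0,-0.3],[0.48,0.07,-0.17,0,0,0,-0.3],[0.6,0.09,-0.17,0,0,0,-0.3]]
  ]
}}

```text
clock: 5.03
tool_pos: [0.5164, -0.0332, 0.164]
orientation: [[-0.003, 1.0, -0.002], [1.0, 0.003, 0.001], [0.001, -0.002, -1.0]]
force: [-0.4, -0.5, -1.9]
finger_gap: 0.0496
```

```bash
python3 -c "
from h import *
plan(530.5,46,165,0)"
```

```text
t 5.025 pos [516.4 -33.2 164. ] shift mm [79.2 14.3 -1. ] turn [-0.1  -0.05  0.16] scaled [ 0.198   0.0358 -0.0024] [-0.0006 -0.0003  0.0009] rows 1.2877581386378663 0.018489442839611854 gap 49.6 F [-0.4 -0.5 -1.9]
```

Emit:
{"method": "move_arm", "body": {
  "rows": [
    [[0.1,0.02,0,0,0,0,-0.3],[0.2,0.036,0,0,0,0,-0.3],[0.2,0.036,0,0,0,0,-0.3],[0.2,0.036,0,0,0,0,-0.3]]
  ]
}}

```text
clock: 5.52
tool_pos: [0.5307, 0.044, 0.1643]
orientation: [[-0.003, 1.0, -0.002], [1.0, 0.003, -0.0], [-0.0, -0.002, -1.0]]
force: [-0.2, -0.4, -0.8]
finger_gap: 0.0493
```

```bash
python3 -c "
from h import *
plan(530.5,46,71,0)
for n in('top','side'):
  p,d=grab_frame(n);crop(p,*((140,130,280,235) if n=='top' else (145,100,305,220)),n+'4',proj(n,[[.5305,.046,.084]]))"
```

```text
t 5.525 pos [530.7  44.  164.3] shift mm [ 2.  -0.1 93.3] turn [-0.1   0.01  0.16] scaled [ 5.000e-03 -2.000e-04  2.334e-01] [-0.0006  0.0001  0.0009] rows 1.4938163237374709 0.0177861280731481 gap 49.3 F [-0.2 -0.4 -0.8]
```

View pics/side4.png

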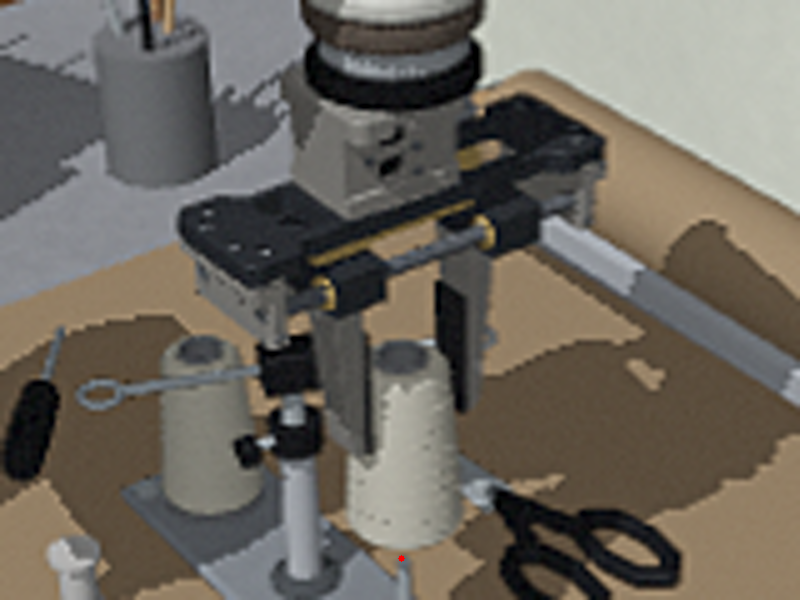

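View pics/top4.png

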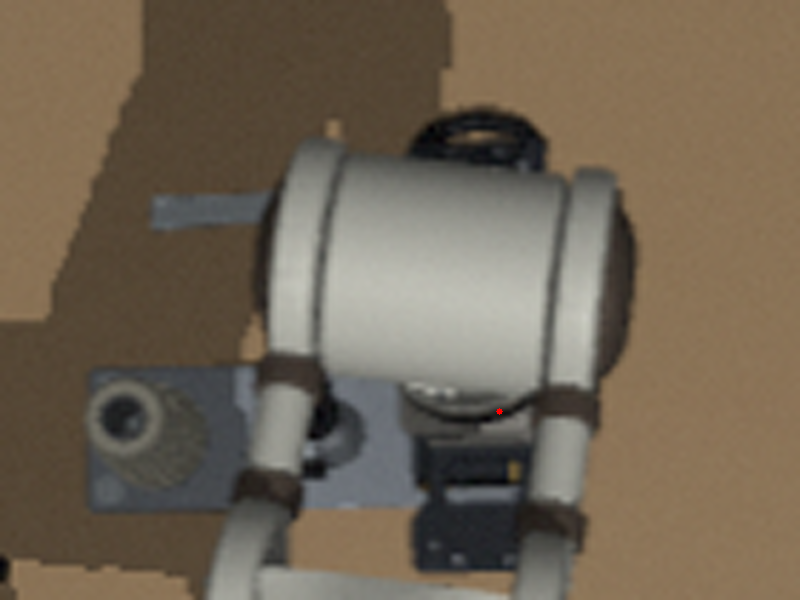

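The side view shows the cone's foot rim, with its lowest point at (405,550), straight above the pin tip at (403,565). I'll lower gently and watch the force.

Emit:
{"method": "move_arm", "body": {
  "rows": [
    [[0.004,0,0.05,0,0,0,-0.3],[0.004,0,0.09,0,0,0,-0.3],[0.004,0,0.12,0,0,0,-0.3],[0.004,0,0.15,0,0,0,-0.3],[0.004,0,0.15,0,0,0,-0.3]]
  ]
}}

```text
clock: 6.25
tool_pos: [0.5305, 0.046, 0.1043]
orientation: [[-0.002, 1.0, -0.002], [1.0, 0.002, 0.0], [0.0, -0.002, -1.0]]
force: [-0.4, 0.4, -1.2]
finger_gap: 0.0496
```

```bash
python3 -c "
from h import *
plan(530.5,46,71,0)
for n in('side',):
  p,d=grab_frame(n);crop(p,*((140,130,280,235) if n=='top' else (145,110,305,230)),n+'5')"
```

```text
t 6.25 pos [530.5  46.  104.3] shift mm [-0.   0.  33.3] turn [-0.12 -0.02  0.14] scaled [-0.0001  0.0001  0.0832] [-0.0007 -0.0001  0.0008] rows 0.532287734601281 0.017771856865969878 gap 49.6 F [-0.4  0.4 -1.2]
```

View pics/side5.png

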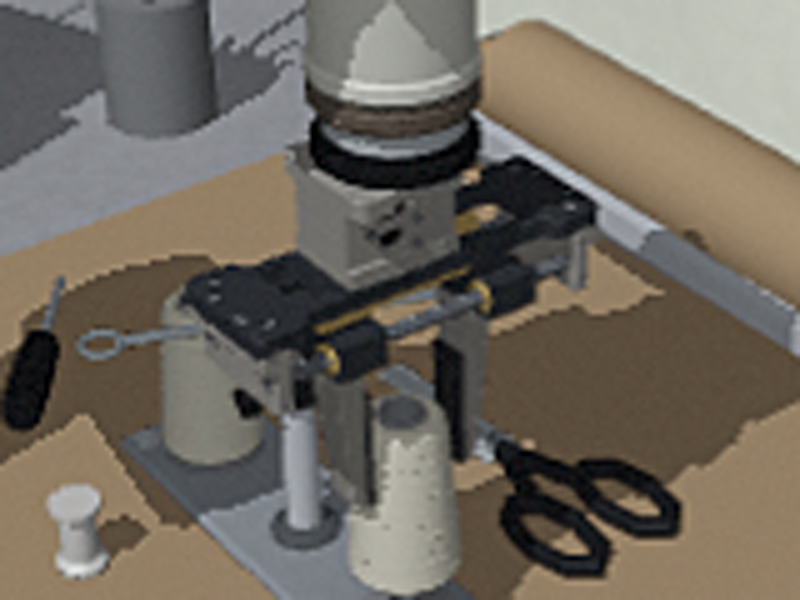

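The cone is going down over the pin with no contact force, so I'll continue.

Emit:
{"method": "move_arm", "body": {
  "rows": [
    [[0,0,0.03,0,0,0,-0.3],[0,0,0.055,0,0,0,-0.3],[0,0,0.07,0,0,0,-0.3],[0,0,0.078,0,0,0,-0.3],[0,0,0.078,0,0,0,-0.3]]
  ]
}}

```text
clock: 6.92
tool_pos: [0.5312, 0.046, 0.074]
orientation: [[-0.003, 1.0, -0.0], [1.0, 0.003, 0.0], [0.0, -0.0, -1.0]]
force: [-0.2, 1.0, -1.4]
finger_gap: 0.0495
```

Emit:
{"method": "move_arm", "body": {
  "rows": [
    [[0,0,0.004,0,0,0,-0.3],[0,0,0.004,0,0,0,-0.3]]
  ]
}}

```text
clock: 7.18
tool_pos: [0.5314, 0.046, 0.0727]
orientation: [[-0.003, 1.0, 0.0], [1.0, 0.003, -0.0], [-0.0, 0.0, -1.0]]
force: [0.5, -0.7, -0.6]
finger_gap: 0.0493
```

Emit:
{"method": "move_arm", "body": {
  "rows": [
    [[0,0,0.004,0,0,0,-0.3],[0,0,0.004,0,0,0,-0.3],[0,0,0.006,0,0,0,-0.3],[0,0,0.006,0,0,0,-0.3]]
  ]
}}

```text
clock: 7.68
tool_pos: [0.5317, 0.046, 0.0713]
orientation: [[-0.003, 1.0, 0.001], [1.0, 0.003, -0.0], [-0.0, 0.001, -1.0]]
force: [-2.4, 0.4, 7.0]
finger_gap: 0.0493
```

Force is up to 7 N, so the cone is on the disc. I'll open slowly, to about 75 mm at first.

Emit:
{"method": "move_arm", "body": {
  "rows": [
    [[0,0,-0.003,0,0,0,0.15],[0,0,-0.003,0,0,0,0.4],[0,0,-0.003,0,0,0,0.7],[0,0,-0.003,0,0,0,0.9],[0,0,-0.003,0,0,0,0.9]]
  ]
}}

```text
clock: 8.3
tool_pos: [0.5313, 0.046, 0.0713]
orientation: [[-0.003, 1.0, -0.0], [1.0, 0.003, 0.0], [0.0, -0.0, -1.0]]
force: [0.6, -0.1, -0.5]
finger_gap: 0.0871
```

Emit:
{"method": "move_arm", "body": {
  "rows": [
    [[0,0,-0.05,0,0,0,0.9],[0,0,-0.15,0,0,0,0.9],[0,0,-0.28,0,0,0,0.9],[0,0,-0.38,0,0,0,0.9],[0,0,-0.38,0,0,0,0.9]]
  ]
}}

```text
clock: 8.93
tool_pos: [0.5337, 0.0457, 0.2275]
orientation: [[-0.003, 1.0, 0.008], [1.0, 0.003, -0.001], [-0.001, 0.008, -1.0]]
force: [0.2, -0.1, 0.6]
finger_gap: 0.0875
```

```bash
python3 -c "
from h import *
plan(530.5,141,215,68)
for n in('top','side'):
  p,d=grab_frame(n);crop(p,*((140,130,280,235) if n=='top' else (145,130,305,250)),n+'6')"
```

```text
t 8.925 pos [533.7  45.7 227.5] shift mm [95.3 -3.1 12.4] turn [  0.36   0.32 -67.84] scaled [ 0.2382 -0.0076  0.031 ] [ 0.002   0.0018 -0.3769] rows 1.5382353719845299 6.340660992231013 gap 87.5 F [ 0.2 -0.1  0.6]
```

View pics/side6.png

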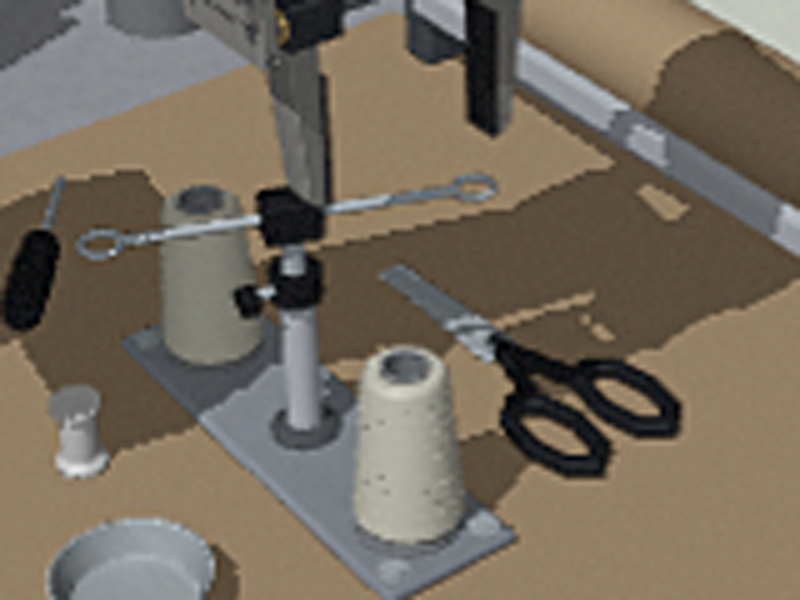

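The spare cone stands upright on the free pin, top hole at about (405,368), and the mast and loaded cone are unmoved. The jaws centred the cone at x=531.3, so I can use it to check camera bias before taking the hub.

Emit:
{"method": "move_arm", "body": {
  "rows": [
    [[0,0,0,0,0,-0.05,0.9],[0.12,0,0,0,0,-0.15,1],[0.23,-0.008,0,0,0,-0.25,1],[0.23,-0.008,0,0,0,-0.32,1],[0.23,-0.008,0,0,0,-0.377,1]]
  ]
}}

```text
clock: 9.65
tool_pos: [0.5265, 0.1386, 0.2209]
orientation: [[-0.794, 0.608, -0.004], [0.608, 0.794, -0.0], [0.003, -0.003, -1.0]]
force: [0.2, -0.7, -0.1]
finger_gap: 0.0921
```

Emit:
{"method": "move_arm", "body": {
  "rows": [
    [[0,0,0,0,0,0,1],[0,0,0,0,0,0,1],[0,0,0,0,0,0,1]]
  ]
}}

```text
clock: 10.02
tool_pos: [0.5277, 0.1379, 0.2229]
orientation: [[-0.788, 0.616, -0.001], [0.616, 0.788, -0.0], [0.001, -0.0, -1.0]]
force: [-0.5, 0.1, 0.5]
finger_gap: 0.0918
```

```bash
python3 -c "
from h import *
plan(531,141,128,68)
for n in('top','side'):
  p,d=grab_frame(n);crop(p,*((140,130,280,235) if n=='top' else (155,135,275,225)),n+'7')"
```

```text
t 10.025 pos [527.7 137.9 222.9] shift mm [-0.7  4.5 94.9] turn [ -0.02  -0.04 -15.99] scaled [-0.0018  0.0114  0.2373] [-0.0001 -0.0002 -0.0888] rows 1.5206810499164871 1.4942571976360965 gap 91.8 F [-0.5  0.1  0.5]
```

View pics/side7.png

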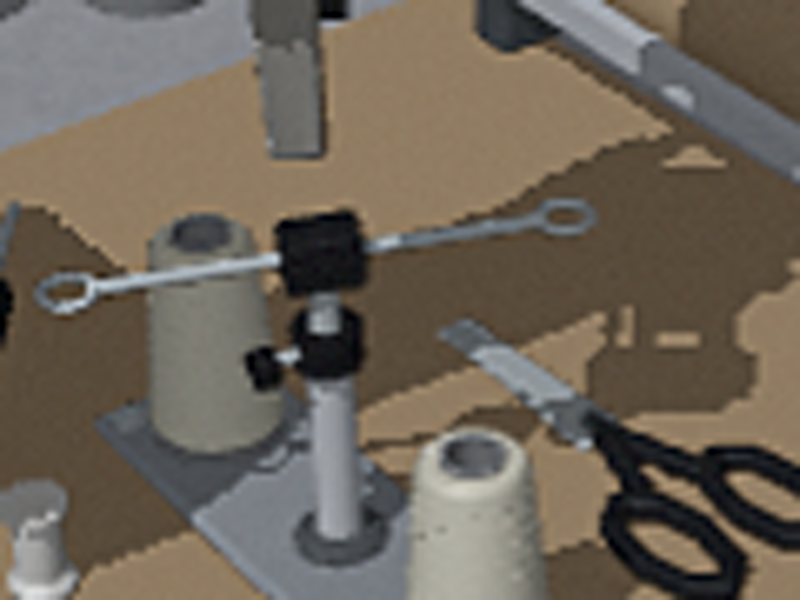

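View pics/top7.png

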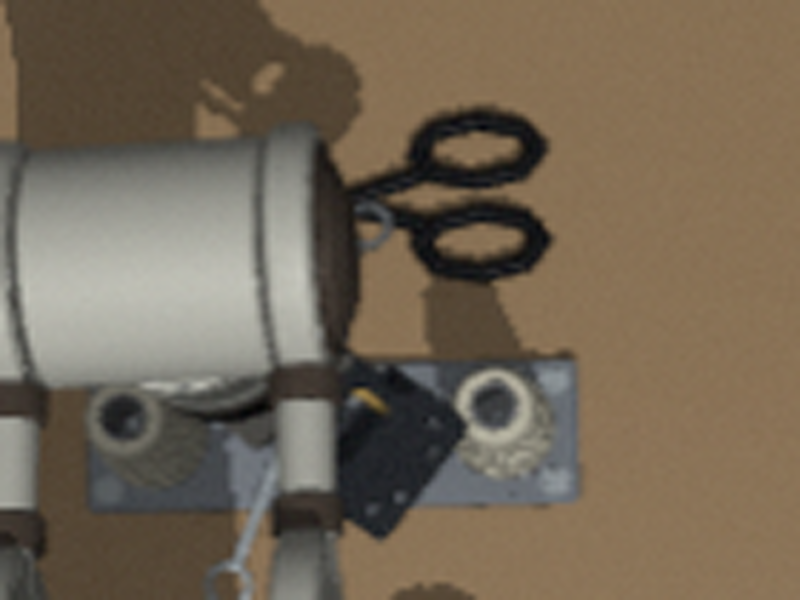

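Crop pixels: cone top hole at (473,455) in the side view and (495,405) in the top view; eyes at (568,216) and (67,292) in the side view.

```bash
python3 -c "
from h import *
f=lambda n,x,y,s,u,v,z:print((onz(n,(x+.5)/s-.5+u,(y+.5)/s-.5+v,z)*1000).round(1))
f('side',473,455,6.6667,155,135,.109);f('top',495,405,5.714,140,130,.109)
f('side',568,216,6.6667,155,135,.147);f('side',67,292,6.6667,155,135,.147)"
```

```text
[532.9  45.6 109. ]
[530.4  46.6 109. ]
[621.9 105.4 147. ]
[444.  176.9 147. ]
```

Emit:
{"method": "move_arm", "body": {
  "rows": [
    [[-0.002,0.011,0,0,0,-0.045,1],[-0.002,0.011,0.04,0,0,-0.089,1],[-0.002,0.011,0.1,0,0,-0.089,1],[-0.002,0.011,0.1,0,0,-0.089,1],[-0.002,0.011,0.1,0,0,-0.089,1]]
  ]
}}

```text
clock: 10.75
tool_pos: [0.5317, 0.141, 0.1843]
orientation: [[-0.928, 0.373, 0.001], [0.373, 0.928, 0.0], [-0.001, 0.0, -1.0]]
force: [-0.1, -0.7, -0.1]
finger_gap: 0.0917
```

```bash
python3 -c "
from h import *
plan(530.8,141.2,128,68)
for n in('side',):
  p,d=grab_frame(n);crop(p,*((140,130,280,235) if n=='top' else (155,105,275,195)),n+'8')"
```

```text
t 10.75 pos [531.7 141.  184.3] shift mm [ 1.  -0.2 56.3] turn [0.03 0.06 0.12] scaled [ 0.0025 -0.0004  0.1408] [0.0002 0.0003 0.0007] rows 0.9013168266998922 0.012637284419154324 gap 91.7 F [-0.1 -0.7 -0.1]
```

View pics/side8.png

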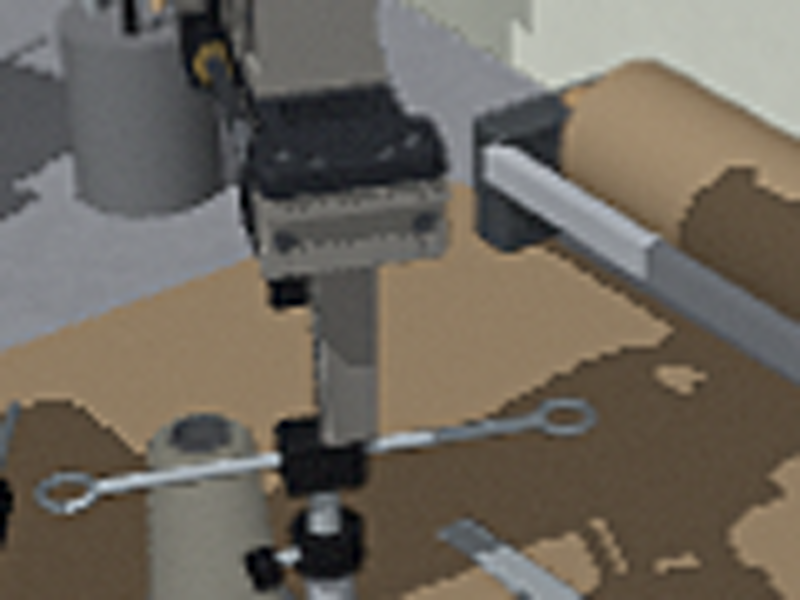

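The near finger (tip at about (348,440)) is in front of the hub and square with the arm. I'll descend and close gently.

Emit:
{"method": "move_arm", "body": {
  "rows": [
    [[0.002,0,0.05,0,0,0,1],[0.002,0,0.1,0,0,0,0.6],[0.002,0,0.14,0,0,0,0.2],[0.002,0,0.14,0,0,0,-0.1],[0.002,0,0.14,0,0,0,-0.2]]
  ],
  "newtons": 10
}}

```text
clock: 11.42
tool_pos: [0.5312, 0.1413, 0.1284]
orientation: [[-0.928, 0.372, 0.002], [0.372, 0.928, 0.0], [-0.001, 0.001, -1.0]]
force: [-0.5, 0.4, 0.4]
finger_gap: 0.0537
```

Emit:
{"method": "move_arm", "body": {
  "rows": [
    [[0,0,0,0,0,0,-0.3],[0,0,0,0,0,0,-0.35],[0,0,0,0,0,0,-0.4]]
  ]
}}

```text
clock: 11.8
tool_pos: [0.5307, 0.1413, 0.1277]
orientation: [[-0.928, 0.372, 0.0], [0.372, 0.928, 0.0], [-0.0, 0.0, -1.0]]
force: [-0.3, 0.3, 0.2]
finger_gap: 0.0273
```

```bash
python3 -c "
from h import *
plan(530.8,141.2,128,68)
for n in('side',):
  p,d=grab_frame(n);crop(p,*((140,130,280,235) if n=='top' else (155,115,275,205)),n+'9')"
```

```text
t 11.8 pos [530.7 141.3 127.7] shift mm [-0.2 -0.  -0.3] turn [0.01 0.02 0.14] scaled [-0.0004 -0.0001 -0.0008] [0.0001 0.0001 0.0008] rows 0.005602766985289464 0.013629181632893448 gap 27.3 F [-0.3  0.3  0.2]
```

View pics/side9.png

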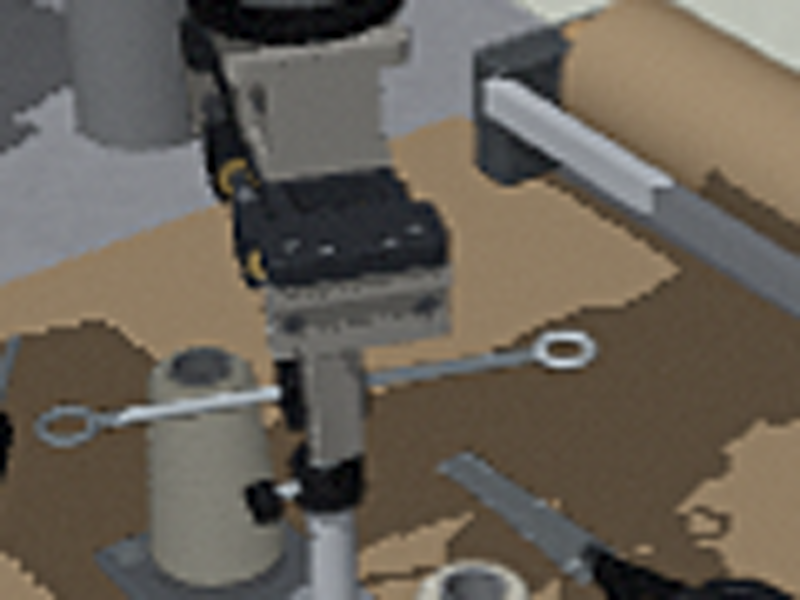

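The fingers straddle the hub with a 27 mm gap and no side force. I'll close fully.

Emit:
{"method": "move_arm", "body": {
  "rows": [
    [[0,0,0,0,0,0,-0.5],[0,0,0,0,0,0,-0.6],[0,0,0,0,0,0,-0.6],[0,0,0,0,0,0,-0.6]]
  ],
  "newtons": 10
}}

```text
clock: 12.35
tool_pos: [0.5305, 0.1413, 0.1274]
orientation: [[-0.928, 0.372, 0.0], [0.372, 0.928, 0.0], [-0.0, 0.0, -1.0]]
force: [0.5, 0.1, -0.4]
finger_gap: 0.0222
```

```bash
python3 -c "
from h import *
s=robot.sense();print(s['force'],s['ft_torque'],s['finger_gap'],s['tool_pos'])"
```

```text
[ 0.54334608  0.05890775 -0.38700394] [ 0.08810154 -0.05754841  0.00160068] 0.022234450063862 [0.53051167 0.14132524 0.12742389]
```

The hub is gripped at 22.2 mm with almost no side force. I'll lift slowly.

Emit:
{"method": "move_arm", "body": {
  "rows": [
    [[0,0,0,0,0,0,-0.6],[0,0,-0.012,0,0,0,-0.6],[0,0,-0.03,0,0,0,-0.6],[0,0,-0.045,0,0,0,-0.6],[0,0,-0.05,0,0,0,-0.6]]
  ],
  "newtons": 25
}}

```text
clock: 12.98
tool_pos: [0.5308, 0.1413, 0.1481]
orientation: [[-0.928, 0.372, 0.001], [0.372, 0.928, 0.0], [-0.001, 0.0, -1.0]]
force: [-0.2, -1.1, -1.5]
finger_gap: 0.0214
```

```bash
python3 -c "
from h import *
s=robot.sense();print(s['force'],s['ft_torque'],s['finger_gap'],s['tool_pos'],s['orientation'][:,2])"
```

```text
[-0.18772717 -1.06439689 -1.53699365] [-0.01229847  0.03169124  0.00351409] 0.021382099757182582 [0.53081052 0.14129419 0.1481385 ] [ 9.74171506e-04  4.54265027e-06 -9.99999525e-01]
```

Emit:
{"method": "move_arm", "body": {
  "rows": [
    [[0,0,-0.02,0,0,0,-0.6],[0,0,-0.04,0,0,0,-0.6],[0,0,-0.06,0,0,0,-0.6],[0,0,-0.08,0,0,0,-0.6],[0,0,-0.09,0,0,0,-0.6]]
  ]
}}

```text
clock: 13.6
tool_pos: [0.5308, 0.1413, 0.1842]
orientation: [[-0.928, 0.372, 0.001], [0.372, 0.928, 0.0], [-0.001, 0.0, -1.0]]
force: [0.1, 0.2, -2.8]
finger_gap: 0.022
```

Emit:
{"method": "move_arm", "body": {
  "rows": [
    [[0,0,-0.01,0,0,0,-0.6],[0,0,-0.018,0,0,0,-0.6],[0,0,-0.018,0,0,0,-0.6],[0,0,-0.018,0,0,0,-0.6]]
  ]
}}

```text
clock: 14.1
tool_pos: [0.5303, 0.1413, 0.1903]
orientation: [[-0.928, 0.372, -0.0], [0.372, 0.928, -0.0], [0.0, -0.0, -1.0]]
force: [-0.1, 0.3, -3.1]
finger_gap: 0.0222
```

```bash
python3 -c "
from h import *
plan(530.5,141.3,196,68)
p,d=grab_frame('side');crop(p,170,120,250,180,'side10',proj('side',[[.5305,.1413,.115]]))"
```

```text
t 14.1 pos [530.3 141.3 190.3] shift mm [-0.2  0.1 -5.7] turn [-0.01 -0.03  0.14] scaled [-0.0004  0.0002 -0.0141] [-0.0001 -0.0001  0.0008] rows 0.09050453299874797 0.01379389725941372 gap 22.2 F [-0.1  0.3 -3.1]
```

View pics/side10.png

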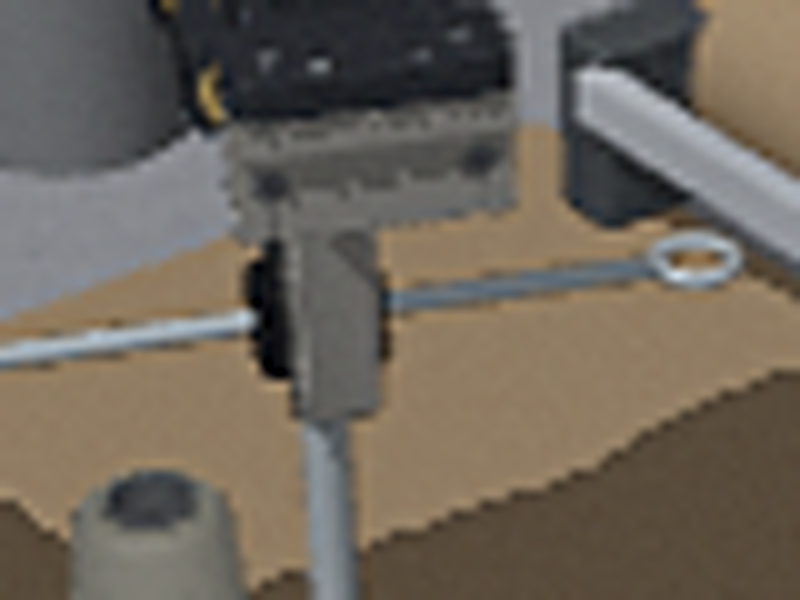

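The rod is rising straight, with the finger tips at about (340,415) and the ring not yet in view. I'll lift the last 5.5 mm, then turn in small steps and watch the side force.

Emit:
{"method": "move_arm", "body": {
  "rows": [
    [[0,0,-0.007,0,0,0,-0.6],[0,0,-0.014,0,0,0,-0.6],[0,0,-0.014,0,0,0,-0.6],[0,0,-0.014,0,0,0,-0.6]]
  ]
}}

```text
clock: 14.65
tool_pos: [0.5305, 0.1413, 0.1962]
orientation: [[-0.928, 0.372, 0.0], [0.372, 0.928, -0.0], [-0.0, 0.0, -1.0]]
force: [-0.8, -0.0, -2.0]
finger_gap: 0.0219
```

```bash
python3 -c "
from h import *
plan(530.5,141.3,196,0)
s=robot.sense();print(s['ft_torque'])
p,d=grab_frame('side');crop(p,165,130,245,190,'side11',proj('side',[[.5305,.1413,.115]]))"
```

```text
t 14.65 pos [530.5 141.3 196.2] shift mm [-0.  -0.   0.2] turn [ 0.    0.   68.14] scaled [-0.     -0.      0.0006] [0.     0.     0.3786] rows 0.0036249528695927223 6.368649650256723 gap 21.9 F [-0.8 -0.  -2. ]
[-0.0292764  0.0473483 -0.0190369]
```

View pics/side11.png

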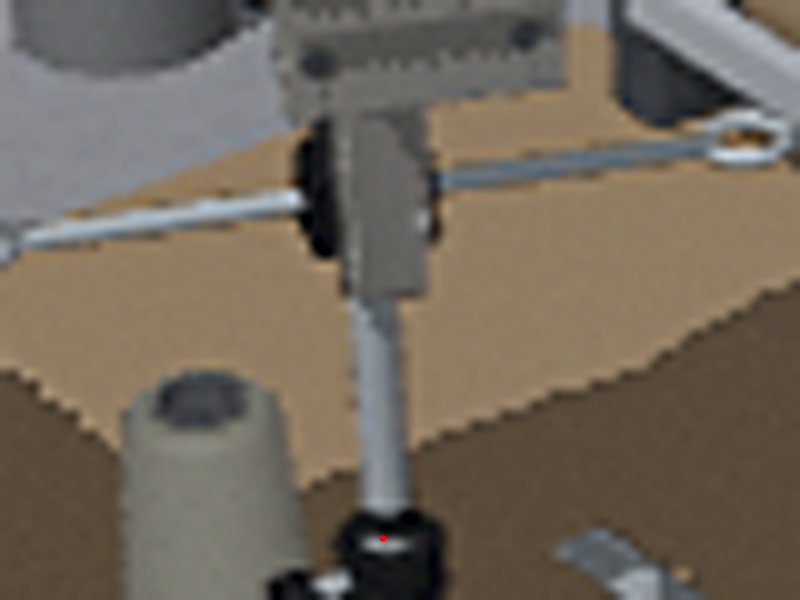

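There is a steel glint at about (383,540), between the dark ring above it and the black collar below it, so the ring seems just clear. I'll turn first and then look closely.

Emit:
{"method": "move_arm", "body": {
  "rows": [
    [[0,0,0,0,0,0.02,-0.6],[0,0,0,0,0,0.04,-0.6],[0,0,0,0,0,0.06,-0.6],[0,0,0,0,0,0.08,-0.6],[0,0,0,0,0,0.08,-0.6]]
  ]
}}

```text
clock: 15.32
tool_pos: [0.5304, 0.1413, 0.1961]
orientation: [[-0.807, 0.591, -0.0], [0.591, 0.807, -0.0], [0.0, -0.0, -1.0]]
force: [-0.9, 0.4, -2.0]
finger_gap: 0.0217
```

```bash
python3 -c "
from h import *
plan(530.5,141.3,196,0)
s=robot.sense();print(s['ft_torque'])"
```

```text
t 15.325 pos [530.4 141.3 196.1] shift mm [-0.1  0.1  0.1] turn [-1.000e-02 -1.000e-02  5.378e+01] scaled [-0.0002  0.0002  0.0002] [-1.000e-04 -0.000e+00  2.988e-01] rows 0.002099916038893505 5.026527839469625 gap 21.7 F [-0.9  0.4 -2. ]
[-0.05153475  0.06594741  0.07097583]
```

Forces are still low, so I'll keep turning.

Emit:
{"method": "move_arm", "body": {
  "rows": [
    [[0,0,0,0,0,0.025,-0.6],[0,0,0,0,0,0.05,-0.6],[0,0,0,0,0,0.075,-0.6],[0,0,0,0,0,0.1,-0.6],[0,0,0,0,0,0.1,-0.6]]
  ]
}}

```text
clock: 15.95
tool_pos: [0.5304, 0.1413, 0.1961]
orientation: [[-0.586, 0.811, -0.0], [0.811, 0.586, -0.0], [0.0, -0.0, -1.0]]
force: [0.4, -0.1, -3.3]
finger_gap: 0.022
```

```bash
python3 -c "
from h import *
plan(530.5,141.3,196,0)
s=robot.sense();print(s['ft_torque'])"
```

```text
t 15.95 pos [530.4 141.3 196.1] shift mm [-0.1  0.1  0.1] turn [-1.000e-02 -0.000e+00  3.585e+01] scaled [-0.0001  0.0001  0.0003] [-0.     -0.      0.1992] rows 0.00237793475791241 3.3506261574981195 gap 22.0 F [ 0.4 -0.1 -3.3]
[-1.13330584e-02 -9.11040065e-05  4.30735875e-02]
```

Emit:
{"method": "move_arm", "body": {
  "rows": [
    [[0,0,0,0,0,0.025,-0.6],[0,0,0,0,0,0.05,-0.6],[0,0,0,0,0,0.075,-0.6],[0,0,0,0,0,0.1,-0.6],[0,0,0,0,0,0.1,-0.6]]
  ]
}}

```text
clock: 16.58
tool_pos: [0.5305, 0.1413, 0.1962]
orientation: [[-0.307, 0.952, -0.0], [0.952, 0.307, -0.0], [-0.0, -0.0, -1.0]]
force: [-0.4, -0.3, -1.4]
finger_gap: 0.0217
```

```bash
python3 -c "
from h import *
plan(530.5,141.3,196,0)
s=robot.sense();print(s['ft_torque'])"
```

```text
t 16.575 pos [530.5 141.3 196.2] shift mm [0.  0.  0.2] turn [-0.    0.   17.89] scaled [0.     0.0001 0.0004] [-0.      0.      0.0994] rows 0.0027107438944064233 1.6723254362528563 gap 21.7 F [-0.4 -0.3 -1.4]
[-0.02336447  0.04301441 -0.04271775]
```

Emit:
{"method": "move_arm", "body": {
  "rows": [
    [[0,0,0,0,0,0.025,-0.6],[0,0,0,0,0,0.05,-0.6],[0,0,0,0,0,0.075,-0.6],[0,0,0,0,0,0.099,-0.6],[0,0,0,0,0,0.099,-0.6]]
  ]
}}

```text
clock: 17.2
tool_pos: [0.5305, 0.1413, 0.1962]
orientation: [[-0.002, 1.0, 0.0], [1.0, 0.002, 0.0], [0.0, 0.0, -1.0]]
force: [-0.9, 0.5, -2.1]
finger_gap: 0.022
```

```bash
python3 -c "
from h import *
plan(530.5,141.3,196,0)
s=robot.sense();print(s['ft_torque'])
p,d=grab_frame('side');np.save('s12.npy',p);crop(p,145,120,265,210,'side12');crop(p,183,170,223,200,'side12z')
p,d=grab_frame('top');crop(p,140,130,280,235,'top12')"
```

```text
t 17.2 pos [530.5 141.3 196.2] shift mm [-0.   0.   0.2] turn [ 0.   -0.    0.09] scaled [-0.      0.0001  0.0005] [ 0.     -0.      0.0005] rows 0.003362442690681271 0.00885001598521839 gap 22.0 F [-0.9  0.5 -2.1]
[-0.05274401  0.05732173  0.00762977]
```

View pics/side12.png

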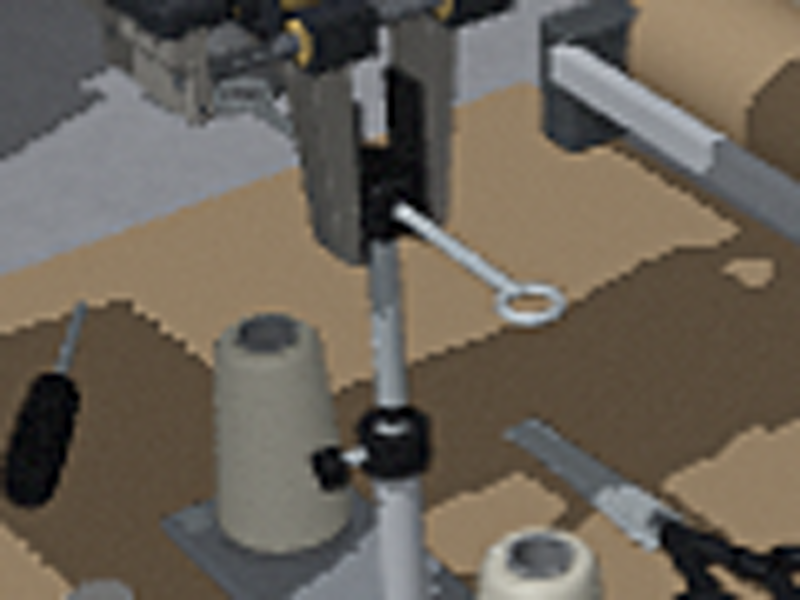

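View pics/side12z.png

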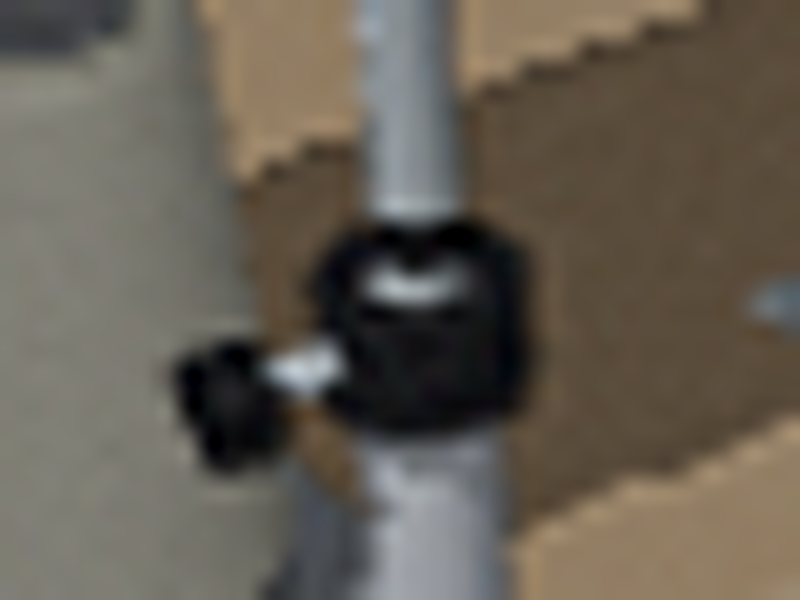

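View pics/top12.png

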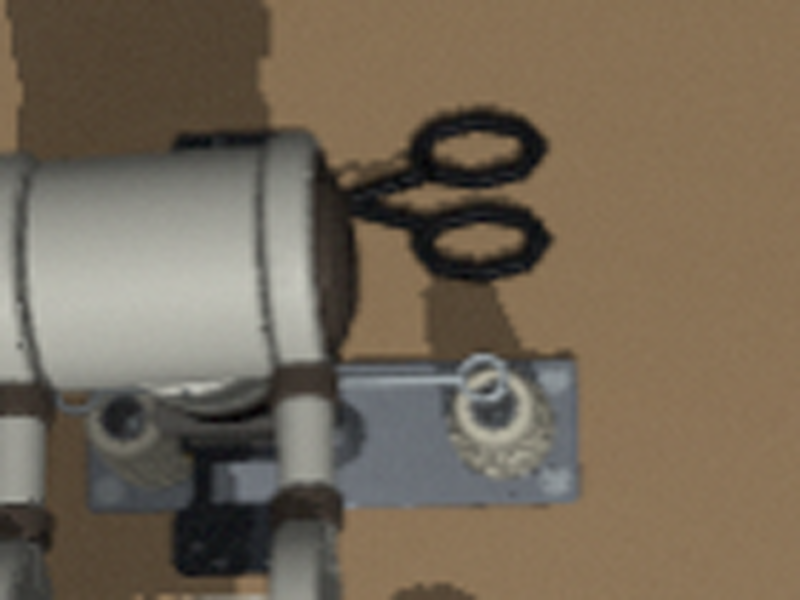

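The zoom shows a full-width bright steel band at about (410,285) between the ring and the collar face. The free eye appears at (532,303) in the side view and (483,378) in the top view. I'll check these numerically.

```bash
python3 -c "
from h import *
f=lambda n,x,y,s,u,v,z:print((onz(n,(x+.5)/s-.5+u,(y+.5)/s-.5+v,z)*1000).round(1))
f('side',532,303,6.6667,145,120,.2157);f('top',483,378,5.714,140,130,.2157)
f('side',267,333,6.6667,145,120,.109);f('side',541,554,6.6667,145,120,.109)
f('top',124,415,5.714,140,130,.109);f('top',495,405,5.714,140,130,.109)
# predicted pixels in side12z of camera-facing rod surface
o=ray('side',200,185)[0];ax=np.array([.532,.1412]);c=(o[:2]-ax);c/=np.linalg.norm(c)
for nm,r,z in(('collar front rim',14.5,115),('bore front',6.8,115),('rod@collar',6,115),('ringbot',6.2,117.7),('ringtop',6.2,125.7)):
  P=[*(ax+c*r/1000),z/1000];q=proj('side',P)[0];print(nm,((q+.5-[183,170])*20).round())
"
```

```text
[534.1  46.7 215.7]
[529.8  46.5 215.7]
[532.4 234.1 109. ]
[533.7  45.8 109. ]
[530.2 235.5 109. ]
[530.4  46.6 109. ]
collar front rim [421. 338.]
bore front [418. 304.]
rod@collar [418. 300.]
ringbot [417. 284.]
ringtop [413. 231.]
```

The ring's lower edge is about 2.5–4 mm above the collar and the eye is within 1–2 mm of the cone axis. I'll hold, check it is steady, then hand in.

Emit:
{"method": "move_arm", "body": {
  "rows": [
    [[0,0,0,0,0,0,-0.6],[0,0,0,0,0,0,-0.6],[0,0,0,0,0,0,-0.6],[0,0,0,0,0,0,-0.6],[0,0,0,0,0,0,-0.6]]
  ]
}}

```text
clock: 17.92
tool_pos: [0.5305, 0.1413, 0.1962]
orientation: [[0.001, 1.0, 0.0], [1.0, -0.001, -0.0], [-0.0, 0.0, -1.0]]
force: [-0.5, 0.5, -1.8]
finger_gap: 0.0219
```

```bash
python3 -c "
from h import *
s=robot.sense();print(s['clock'],s['tool_pos'],s['force'],s['finger_gap'],abs(s['qd']).max())
p,d=grab_frame('side');print(abs(p.astype(int)-np.load('s12.npy'))[120:230,145:265].mean(-1).max());print(robot.sign_off())"
```

```text
17.925 [0.53048695 0.14129516 0.19620472] [-0.5484318   0.46387195 -1.83673929] 0.021896803527505615 0.1459166168492723
52.666666666666664
the job is handed in; nothing more can be done
None
```

The thread stand is ready for you to tighten the thumbscrew. The spare cone is upright and fully down on the free pin, and the gripper has let it go. The arm is still holding the mast steady, and I handed the job in at about 18 s.

- **Mast height:** I gripped the hub across its 22 mm and drew it straight up 68.7 mm. A steel band shows between the ring and the collar, so the ring's lower edge is about 2.5–4 mm clear. About 36 mm of rod is still in the tube.
- **Arm position:** I swung the arm 68° into line with the pins. The free-pin eye measures within about 1–2 mm of its cone's axis. The other eye was mostly hidden by the arm, so its position over the loaded cone is worked out from the mast's geometry.
- **Forces and steadiness:** Side force was about 1 N at every reading I took. At the end the gripper held at 21.9 mm, carrying roughly the mast's weight, and the pose was unchanged.
- **Disagreements:** The two cameras differ by about 3–4 mm in x, so I checked them against the cone's centred position in the jaws. A last before-and-after image comparison showed a single-pixel change of up to 53 grey levels. I took this for edge noise or the last 0.1–0.2° of turn settling, but did not look into it.
- **Other items:** The loaded cone, shears and screwdriver looked unmoved in the last pictures. I didn't separately check the rest, though nothing was knocked on the way.

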